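# Put the hand tools back in their inlays

### The arm

A 6-joint arm with a two-finger parallel gripper is mounted at the origin on the work surface. World frame = base frame: x ahead of the robot, y to its left, z up, the work surface at z = 0. Lengths are in m, angles in degrees, forces in N, time in s.
With the tool pointing down it reaches from about 0.275 to 0.875 m from the base axis. Payload 12.5 kg.
Tool frame: the origin (TCP) lies on the centre line of the jaws, within the pads' length; the fingertips stand manip.tip_reach ahead of it and the grasp point (between the pads) lies 11 mm behind it (manip.tip_reach is the distance from the TCP to the fingertips, in m); z points along the fingers, y is the line along which they close (so a half turn about z gives the same grasp; the last joint's range is limited). The gripper opens to 85 mm and grips with 20 to 120 N. Pads are 22 mm wide; open, the fingers measure 114 mm over their backs; the gripper's body (76 mm by 85 mm) begins 54 mm behind the grasp point. The pads swing forward as they close: fully open they stand 13 mm farther back than shut.
Start: joints at [-76.009, 20.094, 94.641, -0, 65.266, -4.847], TCP at [0.178, -0.521, 0.239] pointing down, gripper open.
Joint ranges: [-157.81, 157.81], [-45, 120.19], [0.68, 151.7], [-89.99, 269.99], [4.06, 180], [-164.3, 164.3]. Speed limits (degrees/s): [127.2, 127.2, 159.86, 180, 180, 180].

### API

Orientations are given as a 3x3 rotation matrix whose columns are the frame's x, y, z axes.
In Python, from plant import manip gives the robot as it stands.
- The arm moves only by the tool servo_tool, never from a script. Its argument "plan" is a list of rows, each a list of 7 numbers: the turn, a rotation vector about the tool's x, y, z in rad, then the shift along the tool's x, y, z in mm, then the finger opening in mm, from 0 to 85.4. A call has 1 to 12 rows; each row is the pose to reach, as a shift and turn from the pose commanded when the call began, along the tool's axes at that moment; what a row does not reach only later rows make up. A row lasts 1/10 s, in which the tool goes at most 50 mm and 8.59 degrees, less where a joint would pass 70% of its speed; a pose out of reach is approached as far as the arm can. A call with a gripper value outside its range is refused whole. The fingers move at their own pace and stop on an object; "newtons" is the grip in N (left out, the last holds). Time passes only in rows, so rows that repeat a pose let the fingers close. It gives the time, the measured TCP pose, the force, the opening and the grip force at its end, in the units of the state.
- manip.get_obs(): the state, without advancing time (a new reading comes with each control period).
- manip.grab_frame(name): name is "scene" or "top"; returns the picture (384x512x3 uint8, red, green, blue); there is no depth.
- manip.camera_model(name): a dict with "fx", "fy", "cx", "cy" (pixels), "origin" and "rotation" of the camera in the world. Camera axes: x right, y down, z forward; pixel columns grow to the right and rows downward; lengths in m; the calibration is good to about 2 mm. A picture is of the moment at which its call begins. camera_model takes no time and is no camera call.
- manip.finish_job(): hands the job in; it is judged then, once.
The state is a dict: "t": time; "qpos": joint angles; "joint_velocities": joint speeds; "joint_efforts": joint torques, N m; "position": TCP position; "orientation": TCP orientation; "wrist_force": force on the tool from outside, world axes, zero at the start; "wrist_torque": the same for the moment, N m; "gripper_width": finger opening in m; "gripper_force": force on a finger pad.
Only numpy, scipy, OpenCV 4.12 (cv2) and the standard library are available. Lean on these libraries where they do the work, as an engineer would, in place of code of your own. Each camera call takes 0.05 s, during which the arm holds its last target. There are 200 camera calls.

### The job

The job is finished: put the screwdriver, the pliers, the adjustable spanner and the tape measure back, each into the foam inlay with its own shadow, lying flat on the pocket floor with its head the same way as the shadow (the tape measure may lie either way round along its shadow). Set the tools down without dropping them, and leave the spray can and the tub of screws where they stand.

Things in the scene. Friction and masses are not known exactly. Their poses are not given: they have to be found in the camera images.
- screwdriver_grip (a point): Flat-blade screwdriver, 172 mm long, lying: blue handle 90 mm long and 29 mm across with black bands (flat-sided below, it does not roll), thin steel blade 80 mm long. Point: middle of the handle, on its axis, 15 mm above the underside. x points along the blade to its tip (tip at +125 mm, rear end at -48 mm), z up. About 0.1 kg.
- pliers_grip (a point): Combination pliers, 159 mm long, lying flat: two red handles side by side, 46 mm over both, 16 mm thick; steel jaws. The handles do not move. Point: midway between the handles, 8 mm above the underside. x points to the jaws (jaw tips at +111 mm, handle ends at -48 mm), z up. About 0.16 kg.
- spanner_grip (a point): Adjustable spanner, 149 mm long, lying flat: steel handle 20 mm wide and 10 mm thick, jaw head 40 mm wide and 13 mm thick. Point: on the handle, 5 mm above the underside. x points to the jaws (jaw tips at +101 mm, handle end at -48 mm), z up. About 0.17 kg.
- tape_grip (a point): Tape measure lying on its side, yellow case 66 x 56 x 32 mm (x, y, z), round paper label on top, small steel hook at the +x, -y corner. Point: centre of the case, 16 mm above the underside; z up. About 0.18 kg.
- screwdriver_inlay: Fixed black foam inlay 210 x 110 x 15 mm with pocket and white shadow of the screwdriver. Floor green, 5 mm above the underside; walls 10 mm, 8 mm clear of the tool. Origin: centre of underside, z up. Home: grip point at x -40, y 0, z 20 mm, blade to +x. An open finger trough, floor-deep, crosses the width at x -68 to -12 mm.
- pliers_inlay: Fixed black foam inlay 210 x 110 x 15 mm with pocket and white shadow of the pliers. Floor green, 5 mm above the underside; walls 10 mm, 8 mm clear of the tool. Origin: centre of underside, z up. Home: grip point at x -40, y 0, z 13 mm, jaws to +x. An open finger trough, floor-deep, crosses the width at x -68 to -12 mm.
- spanner_inlay: Fixed black foam inlay 210 x 110 x 15 mm with pocket and white shadow of the adjustable spanner. Floor green, 5 mm above the underside; walls 10 mm, 8 mm clear of the tool. Origin: centre of underside, z up. Home: grip point at x -40, y 0, z 10 mm, jaws to +x. An open finger trough, floor-deep, crosses the width at x -68 to -12 mm.
- tape_inlay: Fixed black foam inlay 210 x 110 x 15 mm with pocket and white rectangular shadow of the tape measure. Floor green, 5 mm above the underside; walls 10 mm, 8 mm clear of the tool. Origin: centre of underside, z up. Home: grip point at x -40, y 0, z 21 mm, 66 mm side along x, hook to either end. An open finger trough, floor-deep, crosses the width at x -68 to -12 mm. Three bits stay stowed at x 40 to 70 mm.
- spray_can: Bystander: loose upright spray can, red and metal, 52 mm across, 135 mm high. Origin: centre of its underside.
- screw_tub: Bystander: loose blue open tub of screws, 100 x 75 x 45 mm. Origin: centre of its underside.
Things that resemble listed ones, but are neither listed nor needed, are in the scene too. Leave any purple look-alike of the tape_inlay alone. There is more than one size of the part that bears pliers_grip; the job needs the smaller.

How it is judged:
By the outcome, as a careful person would: the job done as asked, in the order asked, and still so for the second after the job is handed in, with the robot touching nothing.
It also fails if it takes over 112 s, if anything falls off the work surface, if the arm or the gripper's body presses on something with over 40 N, if the wrist force passes 120 N, or if a joint passes its speed limit or range.

## Working session

There is one attempt and no reset: what is moved stays moved. The work goes in short steps, Python scripts to look and compute and a tool call to move; the robot and the scene stay as the last step left them, time stands still between calls to the robot, and variables do not carry over. Pictures are saved under pics/ and viewed, at most 17 in all, crops included, and the job is handed in when it is done.

Besides the shell and the picture viewer there is one more tool, called after "Request:" as name(argument=value, ...) on one line, values as JSON. servo_tool: Moves the arm, as the interface text tells. Its arguments: {"type":"object","properties":{"plan":{"type":"array","items":{"type":"array","items":{"type":"number"}}},"newtons":{"type":"number"}},"required":["plan"]}

```bash
ls; mkdir -p pics; python3 - <<'E'
from plant import manip
import cv2
print(manip.tip_reach)
o=manip.get_obs();print(o['t'],o['position'],o['orientation'],o['gripper_width'])
for n in('scene','top'):
    im=manip.grab_frame(n);cv2.imwrite(f'pics/{n}0.png',cv2.cvtColor(im,cv2.COLOR_RGB2BGR));c=manip.camera_model(n);print(n,c)
E
```

```text
pics
0.008
0.0 [ 0.17755141 -0.52021536  0.23874421] [[ 9.46435182e-01  3.22893749e-01 -2.72156858e-04]
 [ 3.22893844e-01 -9.46434500e-01  1.14146046e-03]
 [ 1.10991806e-04 -1.16819611e-03 -9.99999311e-01]] 0.08515460378316449
scene {'fx': 429.29416773255105, 'fy': 429.29416773255105, 'cx': 255.59727106435125, 'cy': 190.69791917602151, 'origin': array([ 1.1251961 , -0.48597399,  1.37151523]), 'rotation': array([[ 0.55762325,  0.70303705, -0.44135611],
       [ 0.83009367, -0.47284894,  0.29556452],
       [-0.00090196, -0.53118056, -0.84725817]])}
top {'fx': 447.0203887449853, 'fy': 447.0203887449853, 'cx': 257.22757696566066, 'cy': 193.06273266798354, 'origin': array([ 0.30215528, -0.02509831,  1.59855447]), 'rotation': array([[ 0.02404438, -0.99615982,  0.08418717],
       [-0.99960241, -0.02271584,  0.01670337],
       [-0.01472685, -0.08455532, -0.99630995]])}
```

```bash
python3 - <<'E'
import cv2
for n in('scene','top'):
    im=cv2.imread(f'pics/{n}0.png');cv2.imwrite(f'pics/{n}0b.png',cv2.resize(im,(800,600),interpolation=cv2.INTER_CUBIC))
E
```

```text
(no output)
```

View pics/top0b.png

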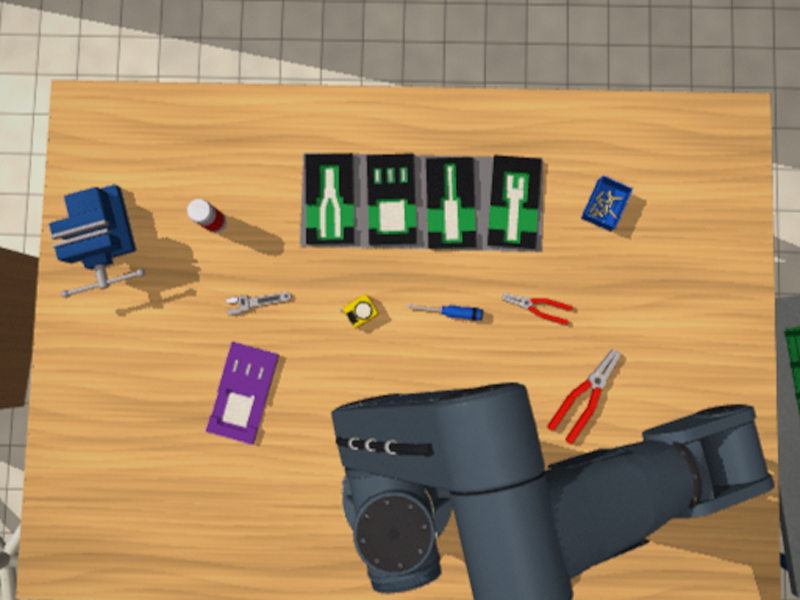

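View pics/scene0b.png

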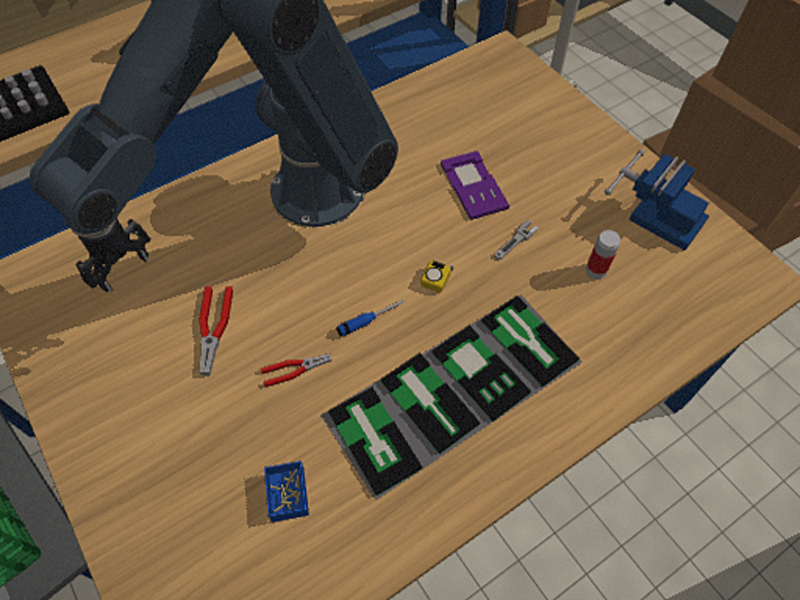

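```bash
cat > h.py <<'E'
import cv2,numpy as np
from plant import manip
def ray(cam,uv,z):
    c=manip.camera_model(cam);uv=np.atleast_2d(uv).astype(float)
    d=np.c_[(uv[:,0]-c['cx'])/c['fx'],(uv[:,1]-c['cy'])/c['fy'],np.ones(len(uv))]@c['rotation'].T
    return (c['origin']+d*((z-c['origin'][2])/d[:,2])[:,None])[:,:2]
def snap(cam,name):
    im=cv2.cvtColor(manip.grab_frame(cam),cv2.COLOR_RGB2BGR);cv2.imwrite(f'pics/{name}.png',im);return im
def rect(pts):
    # world rect: centre, sizes long/short mm, yaw of long side
    (c,(w,h),a)=cv2.minAreaRect((pts*1000).astype(np.float32))
    if w<h:w,h,a=h,w,a+90
    return np.round(c,1),round(w),round(h),round((a+90)%180-90,1)
E
python3 - <<'E'
from h import *
im=cv2.imread('pics/top0.png');hsv=cv2.cvtColor(im,cv2.COLOR_BGR2HSV)
H,S,V=[hsv[...,i].astype(int) for i in range(3)]
def blobs(m,x0,x1,y0,y1,z,lab,mn=15):
    q=np.zeros(m.shape,np.uint8);q[y0:y1,x0:x1]=m[y0:y1,x0:x1]
    n,l,st,ce=cv2.connectedComponentsWithStats(q,connectivity=8)
    for i in range(1,n):
        if st[i,4]<mn: continue
        v,u=np.nonzero(l==i);w=ray('top',np.c_[u,v],z);d=w-w.mean(0);ev,e=np.linalg.eigh(d.T@d)
        a=np.degrees(np.arctan2(e[1,1],e[0,1]));print(lab,'px',ce[i].round(1),st[i,4],'mean',(w.mean(0)*1000).round(1),'pca',((a+90)%180-90).round(1),'rect',rect(w))
foam=((V<45)|((H>45)&(H<85)&(S>120))|((S<60)&(V>170)))
for x0,x1 in((190,232),(232,270),(271,308),(309,352)):
    blobs(foam,x0,x1,94,165,.015,'foam',300)
blobs((S<60)&(V>170),190,352,94,165,.005,'shadow')
blobs((H>45)&(H<85)&(S>120),190,352,94,165,.005,'green',60)
blobs((H>100)&(H<130)&(S>120),260,320,185,215,.015,'sd')
blobs(((H<6)|(H>172))&(S>150),315,375,180,212,.012,'pl')
blobs((S<75)&(V>60),315,345,180,200,.01,'pl-steel')
blobs((S<75)&(V>60),140,192,180,206,.01,'span')
blobs((H>20)&(H<35)&(S>150)|(S<60)&(V>150),210,250,182,215,.032,'tape')
c=np.vstack([cv2.resize(im[94:165,188:358],None,fx=4.5,fy=4.5,interpolation=2),cv2.resize(im[175:215,140:310],None,fx=4.5,fy=4.5,interpolation=2)])
c2=cv2.resize(im[178:215,310:380],None,fx=4,fy=4,interpolation=2)
print(c.shape);cv2.imwrite('pics/c.png',c);cv2.imwrite('pics/c2.png',c2)
E
```

```text
foam px [210.8 126.6] 1618 mean [672.8 174.6] pca 3.3 rect (array([671.8, 174. ]), 207, 108, 2.0)
foam px [250.2 127.9] 1587 mean [670.9  32.3] pca 3.4 rect (array([673.8,  32.1]), 208, 108, 3.5)
foam px [288.2 129.2] 1624 mean [ 668.9 -104.3] pca 2.6 rect (array([ 668.8, -104.3]), 209, 107, 2.9)
foam px [329. 129.] 1658 mean [ 672.8 -250.6] pca -3.1 rect (array([ 673.5, -250.1]), 208, 109, -3.2)
shadow px [288.4 136.3] 231 mean [ 645.3 -106.1] pca 2.7 rect (array([ 670.5, -106. ]), 165, 25, 1.1)
shadow px [211.1 130.1] 264 mean [662.2 174.4] pca 2.7 rect (array([664.8, 174.9]), 158, 44, 1.9)
shadow px [328.6 131.7] 259 mean [ 665.2 -250.8] pca -2.5 rect (array([ 662.4, -254.1]), 150, 33, 0.6)
shadow px [250.7 138. ] 294 mean [636.2  30. ] pca -0.5 rect (array([637.9,  30.8]), 70, 54, 1.4)
green px [210.9 132.9] 618 mean [652.  174.8] pca 6.2 rect (array([666.6, 174.9]), 177, 109, 1.7)
green px [288.4 134.9] 535 mean [ 650.2 -106. ] pca 2.5 rect (array([ 670.6, -105.9]), 187, 105, 1.2)
green px [328.7 134.2] 611 mean [ 655.9 -251.2] pca -3.7 rect (array([ 664.2, -248.6]), 169, 108, 0.5)
green px [250.5 138.3] 312 mean [634.9  30.8] pca -88.8 rect (array([636.2,  29. ]), 109, 81, -88.8)
sd px [293.  199.3] 128 mean [ 416.6 -125.8] pca 85.1 rect (array([ 416.7, -124.1]), 69, 24, 85.0)
sd px [305.4 200.8] 26 mean [ 412.5 -170. ] pca -5.4 rect (array([ 411.6, -170.3]), 21, 11, 0.9)
pl px [352.2 193.6] 76 mean [ 442.1 -335.7] pca 79.4 rect (array([ 442.3, -337. ]), 91, 13, 80.4)
pl px [350.4 202. ] 72 mean [ 412.  -329.4] pca 70.1 rect (array([ 411.9, -329.1]), 93, 13, 69.3)
pl-steel px [331.  191.9] 98 mean [ 446.4 -261. ] pca 74.8 rect (array([ 448.8, -260.5]), 67, 25, 69.3)
span px [163.3 192.8] 270 mean [429.8 337.7] pca -78.7 rect (array([432.4, 331.3]), 146, 39, -77.3)
tape px [230.8 198.3] 247 mean [414.1  93.5] pca -62.3 rect (array([412.3,  95.6]), 66, 56, -57.6)
(500, 765, 3)
```

View pics/c.png

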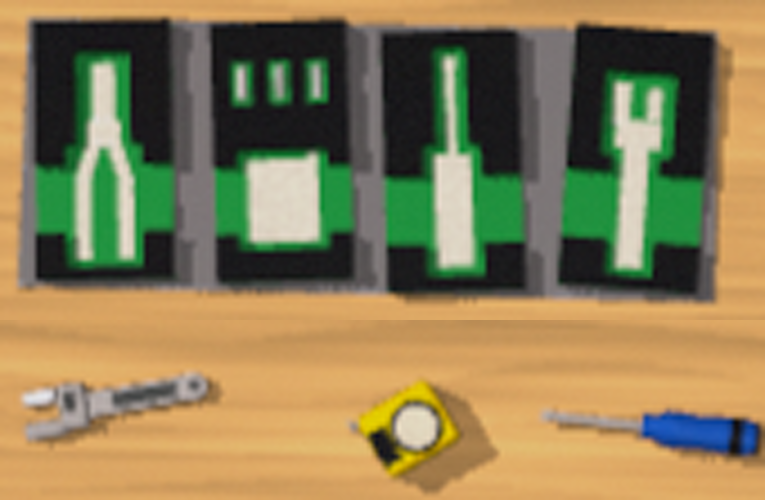

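The top view shows inlays (left to right: pliers, tape, screwdriver, spanner) with black foam at about px (211,127), (250,128), (288,129), (329,129). The tools lie in the row below: spanner (163,193), tape (231,198), screwdriver (293,199), small pliers (351,198). Measured sizes agree with those given. I start with the screwdriver.

```bash
cat > g.py <<'E'
import sys,numpy as np
from scipy.spatial.transform import Rotation as R
from plant import manip
# usage: g.py x y z yaw [x y z yaw ...]  (mm, deg) -> rows relative to present pose
o=manip.get_obs();p=np.array(o['position'])*1000;A=np.array(o['orientation'])
print('t',round(o['t'],2),'p',p.round(1),'yaw',round(np.degrees(np.arctan2(A[1,0],A[0,0])),1),'w',round(o['gripper_width']*1000,1),'gf',o['gripper_force'],'F',np.round(o['wrist_force'],1))
a=list(map(float,sys.argv[1:]))
for i in range(0,len(a),4):
    c,s=np.cos(np.radians(a[i+3])),np.sin(np.radians(a[i+3]))
    T=np.array([[c,s,0],[s,-c,0],[0,0,-1]])
    r=R.from_matrix(A.T@T).as_rotvec();d=A.T@(np.array(a[i:i+3])-p)
    print(r.round(3).tolist(),d.round(1).tolist(),'mm',np.linalg.norm(d).round(),'deg',np.degrees(np.linalg.norm(r)).round())
E
python3 g.py 416 -135 120 85 416 -135 12 85
```

```text
t 0.1 p [ 177.5 -520.2  238.8] yaw 18.8 w 85.1 gf 0.0 F [-0.7 -0.4 -0.4]
[-0.001, -0.001, -1.155] [350.1, -287.5, 119.2] mm 468.0 deg 66.0
[-0.001, -0.001, -1.155] [350.0, -287.3, 227.2] mm 507.0 deg 66.0
```

Request:
servo_tool(plan=[[0, 0, -1.155, 350, -287.4, 119, 60], [0, 0, -1.155, 350, -287.4, 119, 60], [0, 0, -1.155, 350, -287.4, 119, 60], [0, 0, -1.155, 350, -287.4, 119, 60], [0, 0, -1.155, 350, -287.4, 119, 60], [0, 0, -1.155, 350, -287.4, 119, 60], [0, 0, -1.155, 350, -287.4, 119, 60], [0, 0, -1.155, 350, -287.4, 119, 60], [0, 0, -1.155, 350, -287.4, 119, 60], [0, 0, -1.155, 350, -287.4, 119, 60], [0, 0, -1.155, 350, -287.4, 119, 60], [0, 0, -1.155, 350, -287.4, 119, 60]], newtons=40)

```text
t: 1.3
position: [0.4159, -0.1356, 0.1202]
orientation: [[0.086, 0.996, -0.0], [0.996, -0.086, 0.0], [-0.0, -0.0, -1.0]]
wrist_force: [0.1, -0.9, -0.4]
gripper_width: 0.0605
gripper_force: 0.0
```

```bash
python3 g.py 416 -135 50 85 416 -135 12 85; python3 - <<'E'
from h import *
a=snap('top','t1')[150:250,230:370];b=snap('scene','s1')[120:250,150:330]
f=lambda i:cv2.resize(i,(i.shape[1]*400//i.shape[0],400),interpolation=2)
c=np.hstack([f(a),f(b)]);c=cv2.resize(c,(800,c.shape[0]*800//c.shape[1]));cv2.imwrite('pics/v1.png',c)
E
```

```text
t 1.3 p [ 415.9 -135.6  120.2] yaw 85.1 w 60.5 gf 0.0 F [ 0.1 -0.9 -0.4]
[-0.0, 0.0, 0.001] [0.6, 0.1, 70.2] mm 70.0 deg 0.0
[-0.0, 0.0, 0.001] [0.6, 0.1, 108.2] mm 108.0 deg 0.0
```

View pics/v1.png

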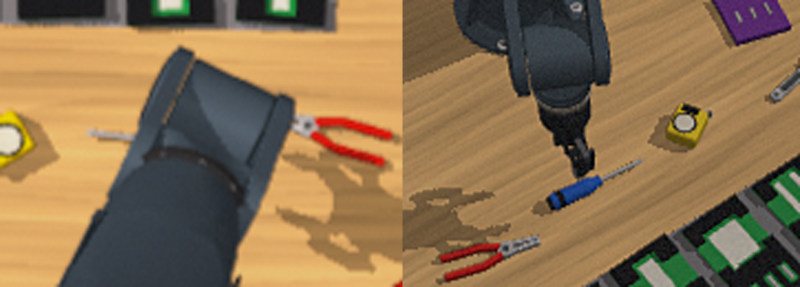

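The gripper hangs over the blue handle (right half, around px (575,170)), aligned with it. I go down and grip.

Request:
servo_tool(plan=[[0, 0, 0, 0.5, 0, 40, 60], [0, 0, 0, 0.5, 0, 75, 60], [0, 0, 0, 0.5, 0, 95, 60], [0, 0, 0, 0.5, 0, 103, 60], [0, 0, 0, 0.5, 0, 108, 60], [0, 0, 0, 0.5, 0, 108, 60], [0, 0, 0, 0.5, 0, 108, 10], [0, 0, 0, 0.5, 0, 108, 10], [0, 0, 0, 0.5, 0, 108, 10], [0, 0, 0, 0.5, 0, 108, 10], [0, 0, 0, 0.5, 0, 108, 10], [0, 0, 0, 0.5, 0, 108, 10]], newtons=40)

```text
t: 2.6
position: [0.4165, -0.1352, 0.0132]
orientation: [[0.087, 0.996, 0.001], [0.996, -0.087, -0.001], [-0.001, 0.001, -1.0]]
wrist_force: [-2.1, -0.9, 8.2]
gripper_width: 0.0282
gripper_force: 39.9
```

```bash
python3 g.py 416 -135 100 85 628.8 -106.2 100 2.7 628.8 -106.2 18 2.7
```

```text
t 2.6 p [ 416.5 -135.2   13.2] yaw 85.0 w 28.2 gf 39.85168218612671 F [-2.1 -0.9  8.2]
[0.001, 0.001, 0.0] [0.1, -0.5, -86.8] mm 87.0 deg 0.0
[0.001, -0.001, 1.437] [47.3, 209.0, -86.5] mm 231.0 deg 82.0
[0.001, -0.001, 1.437] [47.3, 208.9, -4.5] mm 214.0 deg 82.0
```

Request:
servo_tool(plan=[[0, 0, 0, 0, 0, -20, 10], [0, 0, 0, 0, 0, -55, 10], [0, 0, 0, 0, 0, -88, 10], [0, 0, 0, 0, 0, -88, 10], [0, 0, 0, 0, 0, -88, 10]])

```text
t: 3.1
position: [0.4163, -0.1351, 0.1007]
orientation: [[0.087, 0.996, 0.002], [0.996, -0.087, -0.001], [-0.001, 0.002, -1.0]]
wrist_force: [-1.4, 0.4, -1.9]
gripper_width: 0.0288
gripper_force: 40.3
```

```bash
python3 g.py 628.8 -106.2 100 2.7; python3 - <<'E'
from h import *
b=snap('scene','s2')[110:260,150:350];cv2.imwrite('pics/v2.png',cv2.resize(b,(800,600),interpolation=2))
E
```

```text
t 3.1 p [ 416.3 -135.1  100.7] yaw 85.0 w 28.8 gf 40.28372347354889 F [-1.4  0.4 -1.9]
[0.002, -0.001, 1.437] [47.2, 209.2, 1.1] mm 214.0 deg 82.0
```

View pics/v2.png

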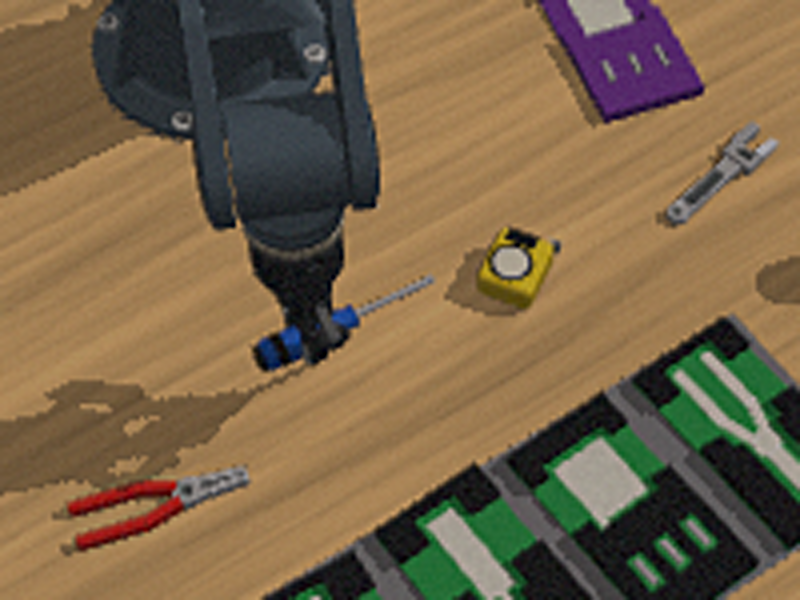

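The screwdriver is held level by the middle of its handle, around px (310,340). I carry it over its inlay.

Request:
servo_tool(plan=[[0, 0, 1.437, 47.2, 209.2, 1, 10], [0, 0, 1.437, 47.2, 209.2, 1, 10], [0, 0, 1.437, 47.2, 209.2, 1, 10], [0, 0, 1.437, 47.2, 209.2, 1, 10], [0, 0, 1.437, 47.2, 209.2, 1, 10], [0, 0, 1.437, 47.2, 209.2, 1, 10], [0, 0, 1.437, 47.2, 209.2, 1, 10], [0, 0, 1.437, 47.2, 209.2, 1, 10], [0, 0, 1.437, 47.2, 209.2, 1, 10], [0, 0, 1.437, 47.2, 209.2, 1, 10], [0, 0, 1.437, 47.2, 209.2, 1, 10], [0, 0, 1.437, 47.2, 209.2, 1, 10]])

```text
t: 4.35
position: [0.6281, -0.106, 0.098]
orientation: [[0.999, 0.05, -0.002], [0.05, -0.999, 0.0], [-0.002, -0.001, -1.0]]
wrist_force: [-0.1, -0.7, -0.8]
gripper_width: 0.0284
gripper_force: 40.3
```

```bash
python3 g.py 628.8 -106.2 40 2.7 628.8 -106.2 18.5 2.7; python3 - <<'E'
from h import *
f=lambda i:cv2.resize(i,(400,400),interpolation=2)
a=snap('top','t3')[80:200,230:350];b=snap('scene','s3')[170:310,210:350];cv2.imwrite('pics/v3.png',np.hstack([f(a),f(b)]))
E
```

```text
t 4.35 p [ 628.1 -106.    98. ] yaw 2.8 w 28.4 gf 40.30337870121002 F [-0.1 -0.7 -0.8]
[-0.001, 0.002, 0.002] [0.8, 0.2, 58.0] mm 58.0 deg 0.0
[-0.001, 0.002, 0.002] [0.9, 0.3, 79.5] mm 79.0 deg 0.0
```

View pics/v3.png

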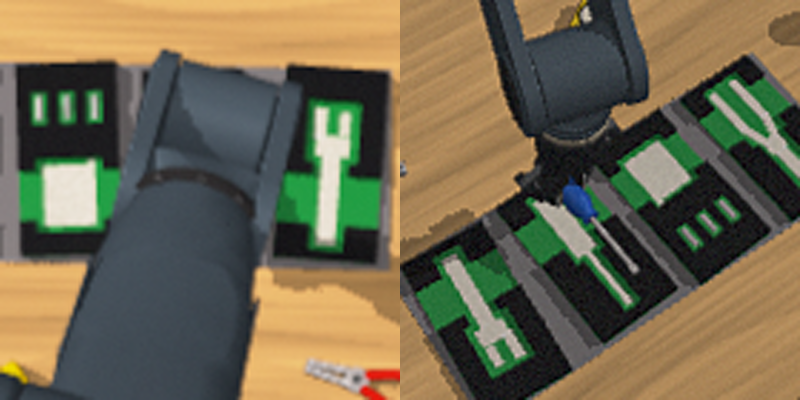

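```bash
python3 - <<'E'
from h import *
print(ray('scene',[[291.2,264.5]],.1),ray('scene',[[210+.35*232,170+.35*306]],.005))
im=cv2.imread('pics/scene0.png')
E
```

```text
[[ 0.75369417 -0.10245799]] [[ 0.76201036 -0.10041243]]
```

Request:
servo_tool(plan=[[0, 0.002, 0, 0.9, 0.2, 30, 10], [0, 0.002, 0, 0.9, 0.2, 55, 10], [0, 0.002, 0, 0.9, 0.2, 68, 10], [0, 0.002, 0, 0.9, 0.2, 75, 10], [0, 0.002, 0, 0.9, 0.2, 78, 10], [0, 0.002, 0, 0.9, 0.2, 79.5, 10], [0, 0.002, 0, 0.9, 0.2, 79.5, 10]])

```text
t: 5.15
position: [0.63, -0.1064, 0.0206]
orientation: [[0.999, 0.047, 0.003], [0.047, -0.999, -0.0], [0.003, 0.0, -1.0]]
wrist_force: [-0.6, 0.6, -1.3]
gripper_width: 0.0281
gripper_force: 40.4
```

Request:
servo_tool(plan=[[0, 0, 0, 0, 0, 0, 10], [0, 0, 0, 0, 0, 0, 50], [0, 0, 0, 0, 0, 0, 50], [0, 0, 0, 0, 0, 0, 50], [0, 0, 0, 0, 0, 0, 50], [0, 0, 0, 0, 0, -30, 50], [0, 0, 0, 0, 0, -80, 60], [0, 0, 0, 0, 0, -120, 65], [0, 0, 0, 0, 0, -120, 65]])

```text
t: 6.05
position: [0.632, -0.1069, 0.1459]
orientation: [[0.999, 0.047, 0.011], [0.047, -0.999, -0.002], [0.011, 0.003, -1.0]]
wrist_force: [-0.0, 0.7, 0.6]
gripper_width: 0.0651
gripper_force: 0.0
```

```bash
python3 g.py 428 -331.5 130 75 428 -331.5 13 75
```

```text
t 6.05 p [ 632.  -106.9  145.9] yaw 2.7 w 65.1 gf 0.0 F [-0.   0.7  0.6]
[0.009, -0.008, -1.262] [-214.4, 214.7, 14.1] mm 304.0 deg 72.0
[0.009, -0.008, -1.262] [-215.7, 214.4, 131.0] mm 331.0 deg 72.0
```

Request:
servo_tool(plan=[[0, 0, -1.262, -214.4, 214.7, 10, 70], [0, 0, -1.262, -214.4, 214.7, 10, 70], [0, 0, -1.262, -214.4, 214.7, 10, 70], [0, 0, -1.262, -214.4, 214.7, 10, 70], [0, 0, -1.262, -214.4, 214.7, 10, 70], [0, 0, -1.262, -214.4, 214.7, 10, 70], [0, 0, -1.262, -214.4, 214.7, 10, 70], [0, 0, -1.262, -214.4, 214.7, 10, 70], [0, 0, -1.262, -214.4, 214.7, 10, 70], [0, 0, -1.262, -214.4, 214.7, 10, 70], [0, 0, -1.262, -214.4, 214.7, 10, 70], [0, 0, -1.262, -214.4, 214.7, 10, 70]])

```text
t: 7.25
position: [0.4252, -0.3306, 0.1292]
orientation: [[0.261, 0.965, 0.002], [0.965, -0.261, 0.0], [0.001, 0.002, -1.0]]
wrist_force: [-0.1, 0.0, -0.2]
gripper_width: 0.0702
gripper_force: 0.0
```

```bash
python3 g.py 428 -331.5 130 75 428 -331.5 13 75; python3 - <<'E'
from h import *
f=lambda i:cv2.resize(i,(400,400),interpolation=2)
a=snap('top','t4')[90:170,265:345];b=snap('scene','s4')[170:300,140:270];cv2.imwrite('pics/v4.png',np.hstack([f(a),f(b)]))
E
```

```text
t 7.25 p [ 425.2 -330.6  129.2] yaw 74.9 w 70.2 gf 0.0 F [-0.1  0.  -0.2]
[0.002, -0.001, -0.002] [-0.1, 2.9, -0.8] mm 3.0 deg 0.0
[0.002, -0.001, -0.002] [-0.2, 2.7, 116.2] mm 116.0 deg 0.0
```

View pics/v4.png

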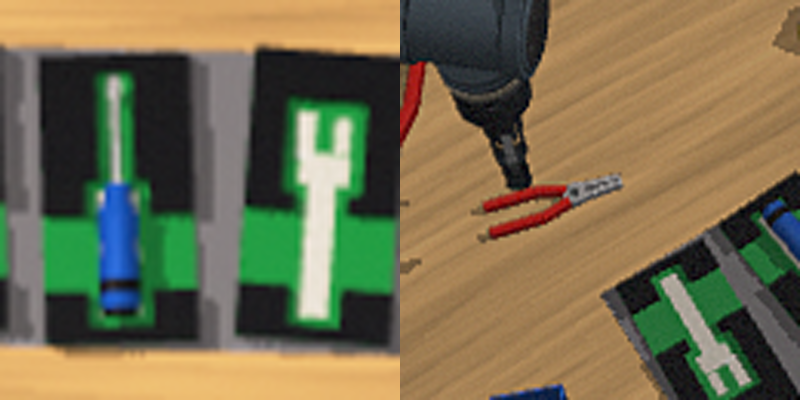

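The screwdriver lies in its pocket over its shadow (left half, px (118,200)). The gripper is above the small pliers' handles.

Request:
servo_tool(plan=[[0, 0, 0, 0, 2.8, 40, 70], [0, 0, 0, 0, 2.8, 80, 70], [0, 0, 0, 0, 2.8, 102, 70], [0, 0, 0, 0, 2.8, 112, 70], [0, 0, 0, 0, 2.8, 117, 70], [0, 0, 0, 0, 2.8, 117, 70], [0, 0, 0, 0, 2.8, 117, 25], [0, 0, 0, 0, 2.8, 117, 25], [0, 0, 0, 0, 2.8, 117, 25], [0, 0, 0, 0, 2.8, 117, 25], [0, 0, 0, 0, 2.8, 117, 25], [0, 0, 0, 0, 2.8, 117, 25]], newtons=50)

```text
t: 8.55
position: [0.4286, -0.332, 0.0138]
orientation: [[0.259, 0.966, 0.003], [0.966, -0.259, -0.001], [-0.0, 0.004, -1.0]]
wrist_force: [-1.6, 1.5, 7.6]
gripper_width: 0.0447
gripper_force: 51.4
```

```bash
python3 g.py 428 -331.5 100 75
```

```text
t 8.55 p [ 428.6 -332.    13.8] yaw 75.0 w 44.7 gf 51.371764056093525 F [-1.6  1.5  7.6]
[0.004, 0.0, -0.0] [0.3, -0.4, -86.2] mm 86.0 deg 0.0
```

Request:
servo_tool(plan=[[0, 0, 0, 0, 0, -20, 25], [0, 0, 0, 0, 0, -55, 25], [0, 0, 0, 0, 0, -88, 25], [0, 0, 0, 0, 0, -92, 25], [0, 0, 0, 0, 0, -92, 25], [0, 0, 0, 0, 0, -92, 25]])

```text
t: 9.15
position: [0.4275, -0.3311, 0.1034]
orientation: [[0.259, 0.966, 0.001], [0.966, -0.259, 0.001], [0.001, 0.001, -1.0]]
wrist_force: [0.3, -0.1, -1.7]
gripper_width: 0.0443
gripper_force: 52.7
```

```bash
python3 g.py 631.8 172.4 105 2.5
```

```text
t 9.15 p [ 427.5 -331.1  103.4] yaw 75.0 w 44.3 gf 52.67580526240636 F [ 0.3 -0.1 -1.7]
[-0.0, -0.001, 1.265] [539.2, 67.0, -0.8] mm 543.0 deg 72.0
```

Request:
servo_tool(plan=[[0, 0, 0.1, 40, 5, -1, 25], [0, 0, 0.2, 85, 11, -1, 25], [0, 0, 0.3, 130, 16, -1, 25], [0, 0, 0.4, 175, 22, -1, 25], [0, 0, 0.5, 220, 27, -1, 25], [0, 0, 0.6, 265, 33, -1, 25], [0, 0, 0.7, 310, 38, -1, 25], [0, 0, 0.8, 355, 44, -1, 25], [0, 0, 0.9, 400, 50, -1, 25], [0, 0, 1.03, 445, 55, -1, 25], [0, 0, 1.15, 490, 61, -1, 25], [0, 0, 1.22, 520, 64.5, -1, 25]])

```text
t: 10.35
position: [0.6248, 0.1567, 0.1039]
orientation: [[0.996, 0.085, -0.0], [0.085, -0.996, -0.0], [-0.0, 0.0, -1.0]]
wrist_force: [0.8, -0.6, -1.5]
gripper_width: 0.0445
gripper_force: 52.7
```

```bash
python3 g.py 631.8 172.4 105 2.5
```

```text
t 10.35 p [624.8 156.7 103.9] yaw 4.9 w 44.5 gf 52.65266452508513 F [ 0.8 -0.6 -1.5]
[0.0, 0.0, 0.042] [8.3, -15.0, -1.1] mm 17.0 deg 2.0
```

Request:
servo_tool(plan=[[0, 0, 0.042, 8.3, -15, -1, 25], [0, 0, 0.042, 8.3, -15, -1, 25], [0, 0, 0.042, 8.3, -15, -1, 25], [0, 0, 0.042, 8.3, -15, -1, 25]])

```text
t: 10.75
position: [0.6312, 0.1687, 0.1059]
orientation: [[0.999, 0.047, 0.0], [0.047, -0.999, -0.0], [0.0, 0.0, -1.0]]
wrist_force: [0.3, -0.6, -1.8]
gripper_width: 0.0447
gripper_force: 52.7
```

```bash
python3 g.py 631.8 172.4 19 2.5; python3 - <<'E'
from h import *
f=lambda i:cv2.resize(i,(400,400),interpolation=2)
a=snap('top','t5')[80:180,165:265];b=snap('scene','s5')[140:270,260:390];cv2.imwrite('pics/v5.png',np.hstack([f(a),f(b)]))
E
```

```text
t 10.75 p [631.2 168.7 105.9] yaw 2.7 w 44.7 gf 52.651072393055074 F [ 0.3 -0.6 -1.8]
[0.0, -0.0, 0.003] [0.7, -3.7, 86.9] mm 87.0 deg 0.0
```

View pics/v5.png

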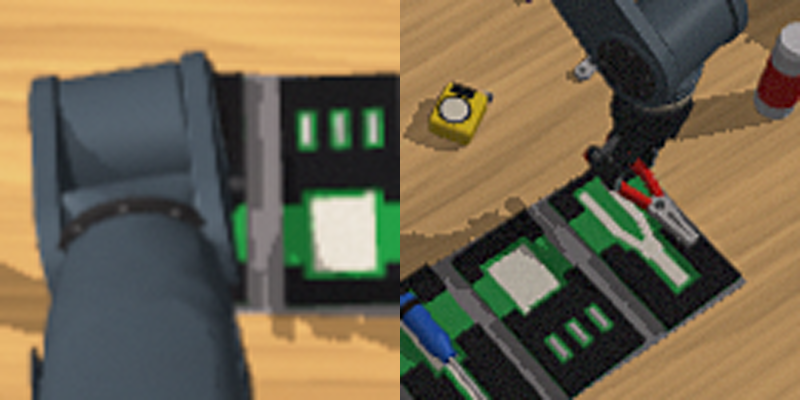

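```bash
python3 -c "
from h import *
print(ray('scene',[[355.9,218.7]],.1),ray('scene',[[353.7,231]],.005))"
```

```text
[[0.74290988 0.1751685 ]] [[0.7476374  0.18540776]]
```

```bash
python3 -c "
from h import *
im=cv2.imread('pics/scene0.png');h=cv2.cvtColor(im,cv2.COLOR_BGR2HSV).astype(int)
m=((h[...,1]<60)&(h[...,2]>150)).astype(np.uint8)
m[:180]=0;m[:,:205]=0;m[:,375:]=0
n,l,st,c=cv2.connectedComponentsWithStats(m)
for i in range(1,n):
  if st[i,4]>100:
    v,u=np.nonzero(l==i);w=ray('scene',np.c_[u,v],.005);print(c[i],st[i,4],w.mean(0)*1000,rect(w))
"
```

```text
[336.41871921 215.13793103] 203 [663.2474261  175.64101494] (array([665. , 176.2]), 156, 43, 3.6)
[299.57317073 229.54065041] 246 [635.78045956  29.62281098] (array([637.7,  30. ]), 68, 54, 1.6)
[269.76388889 251.21296296] 216 [ 644.81212516 -106.18462542] (array([ 670. , -104.6]), 168, 27, 3.2)
[238.01544402 278.74131274] 259 [ 667.30611862 -250.70941414] (array([ 662.2, -251.3]), 147, 36, -1.8)
[369.77956989 304.81182796] 186 [978.36232207  54.04738205] (array([975.7,  46.6]), 82, 41, -42.2)
[356.53299492 320.04568528] 394 [991.52615256 -13.47860576] (array([995.2, -14.4]), 85, 76, -89.7)
[334.54444444 337.98611111] 720 [ 995.49996907 -106.2915479 ] (array([ 995., -106.]), 86, 77, -90.0)
[367.87946429 343.88392857] 224 [1066.17387273  -32.59837844] (array([1064.4,  -40.9]), 104, 52, -42.2)
[310.87083888 355.32623169] 751 [ 995.07574724 -198.35957904] (array([ 995.1, -197.7]), 86, 77, 89.6)
[354.69767442 362.99042408] 731 [1085.69376281 -102.62383443] (array([1082.3, -105.8]), 86, 86, 89.9)
[287.69040248 367.21362229] 323 [ 983.30530367 -276.66882529] (array([ 995.2, -289. ]), 87, 75, 89.3)
```

Request:
servo_tool(plan=[[0, 0, 0, 1.2, -4.3, 25, 25], [0, 0, 0, 1.2, -4.3, 50, 25], [0, 0, 0, 1.2, -4.3, 70, 25], [0, 0, 0, 1.2, -4.3, 80, 25], [0, 0, 0, 1.2, -4.3, 84, 25], [0, 0, 0, 1.2, -4.3, 86, 25], [0, 0, 0, 1.2, -4.3, 87.5, 25], [0, 0, 0, 1.2, -4.3, 87.5, 25], [0, 0, 0, 1.2, -4.3, 87.5, 25]])

```text
t: 11.75
position: [0.6336, 0.174, 0.0209]
orientation: [[0.999, 0.047, 0.003], [0.047, -0.999, 0.0], [0.003, 0.0, -1.0]]
wrist_force: [-2.8, -1.4, 5.6]
gripper_width: 0.0444
gripper_force: 53.6
```

Request:
servo_tool(plan=[[0, 0, 0, 0, 0, 0, 62], [0, 0, 0, 0, 0, 0, 62], [0, 0, 0, 0, 0, 0, 62], [0, 0, 0, 0, 0, 0, 62], [0, 0, 0, 0, 0, -20, 62], [0, 0, 0, 0, 0, -70, 62], [0, 0, 0, 0, 0, -110, 62], [0, 0, 0, 0, 0, -115, 62], [0, 0, 0, 0, 0, -115, 62], [0, 0, 0, 0, 0, -115, 62]])

```text
t: 12.75
position: [0.6321, 0.1739, 0.1329]
orientation: [[0.999, 0.047, -0.0], [0.047, -0.999, -0.0], [-0.0, 0.0, -1.0]]
wrist_force: [0.4, 0.2, -0.7]
gripper_width: 0.0618
gripper_force: 0.0
```

```bash
python3 g.py 437 308 120 101.5
```

```text
t 12.75 p [632.1 173.9 132.9] yaw 2.7 w 61.8 gf 0.0 F [ 0.4  0.2 -0.7]
[0.0, 0.0, -1.725] [-188.6, -143.1, 12.8] mm 237.0 deg 99.0
```

Request:
servo_tool(plan=[[0, 0, -0.15, -16, -12, 10, 50], [0, 0, -0.3, -33, -25, 12, 50], [0, 0, -0.45, -49, -37, 12, 50], [0, 0, -0.6, -66, -50, 12, 50], [0, 0, -0.75, -82, -62, 12, 50], [0, 0, -0.9, -98, -75, 12, 50], [0, 0, -1.05, -115, -87, 12, 50], [0, 0, -1.2, -131, -100, 12, 50], [0, 0, -1.35, -148, -112, 12, 50], [0, 0, -1.5, -164, -125, 12, 50], [0, 0, -1.65, -180, -137, 12, 50], [0, 0, -1.725, -188.6, -143, 12, 50]])

```text
t: 13.95
position: [0.4358, 0.3083, 0.1202]
orientation: [[-0.206, 0.979, -0.001], [0.979, 0.206, -0.001], [-0.001, -0.001, -1.0]]
wrist_force: [0.1, -0.2, 0.7]
gripper_width: 0.0499
gripper_force: 0.0
```

Request:
servo_tool(plan=[[0, 0, 0, 0, 0, 0, 50], [0, 0, 0, 0, 0, 0, 50], [0, 0, 0, 0, 0, 0, 50]])

```text
t: 14.25
position: [0.4381, 0.3076, 0.1214]
orientation: [[-0.197, 0.98, 0.001], [0.98, 0.197, -0.0], [-0.001, 0.001, -1.0]]
wrist_force: [0.0, -0.2, -0.1]
gripper_width: 0.0499
gripper_force: 0.0
```

```bash
python3 g.py 437 308 120 101.5; python3 - <<'E'
from h import *
f=lambda i:cv2.resize(i,(400,400),interpolation=2)
a=snap('top','t6')[80:180,165:265];b=snap('scene','s6')[100:220,270:390];cv2.imwrite('pics/v6.png',np.hstack([f(a),f(b)]))
E
```

```text
t 14.25 p [438.1 307.6 121.4] yaw 101.4 w 49.9 gf 0.0 F [ 0.  -0.2 -0.1]
[0.001, 0.001, -0.002] [0.6, -1.0, 1.4] mm 2.0 deg 0.0
```

View pics/v6.png

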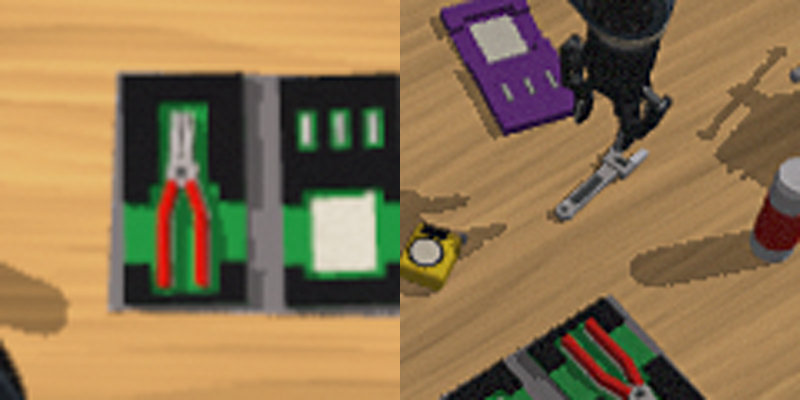

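The pliers lie in their pocket (left half, px (183,200)), jaws the right way. I check the spanner once in the second view before going down.

```bash
python3 -c "
from h import *
im=cv2.imread('pics/scene0.png');h=cv2.cvtColor(im,cv2.COLOR_BGR2HSV).astype(int)
m=((h[...,1]<75)&(h[...,2]>60)).astype(np.uint8)
m[:138]=0;m[168:]=0;m[:,:312]=0;m[:,346:]=0
v,u=np.nonzero(m);w=ray('scene',np.c_[u,v],.01);d=w-w.mean(0);e=np.linalg.eigh(d.T@d)[1][:,1]
print(w.mean(0)*1000,np.degrees(np.arctan2(*e[::-1])),rect(w))
E=e*np.sign(e[1]);s=d@E;print('end',(w.mean(0)+E*s.min())*1000, 'grip',(w.mean(0)+E*(s.min()+.048))*1000, s.max()-s.min())
# handle only
k=s<s.min()+.085;q=w[k]-w[k].mean(0);e=np.linalg.eigh(q.T@q)[1][:,1];print('handle',w[k].mean(0)*1000,np.degrees(np.arctan2(*e[::-1])))
im=cv2.imread('pics/top0.png');h=cv2.cvtColor(im,cv2.COLOR_BGR2HSV).astype(int)
m=((h[...,1]<75)&(h[...,2]>60));m[:180]=0;m[206:]=0;m[:,:140]=0;m[:,192:]=0
v,u=np.nonzero(m);w=ray('top',np.c_[u,v],.01);s=(w-w.mean(0))@E;k=s<s.min()+.085;q=w[k]-w[k].mean(0);e=np.linalg.eigh(q.T@q)[1][:,1];print('tophandle',w[k].mean(0)*1000,np.degrees(np.arctan2(*e[::-1])), (w.mean(0)+E*(s.min()+.048))*1000)
"
```

```text
[433.28721854 336.48483391] 102.71249104339584 (array([436.4, 329.7]), 151, 39, -75.4)
end [451.51824591 255.66953964] grip [440.9554199  302.49289606] 0.15076343229380534
handle [442.37556768 295.41394784] 101.50225408619642
tophandle [436.9621205  301.28200877] 101.25004623264438 [436.71946849 306.93053722]
```

Request:
servo_tool(plan=[[0, 0, 0, -2.5, 0, 40, 45], [0, 0, 0, -2.5, 0, 80, 45], [0, 0, 0, -2.5, 0, 98, 45], [0, 0, 0, -2.5, 0, 106, 45], [0, 0, 0, -2.5, 0, 110, 45], [0, 0, 0, -2.5, 0, 110, 45], [0, 0, 0, -2.5, 0, 110, 5], [0, 0, 0, -2.5, 0, 110, 5], [0, 0, 0, -2.5, 0, 110, 5], [0, 0, 0, -2.5, 0, 110, 5], [0, 0, 0, -2.5, 0, 110, 5], [0, 0, 0, -2.5, 0, 110, 5]], newtons=50)

```text
t: 15.55
position: [0.439, 0.3059, 0.0132]
orientation: [[-0.2, 0.98, 0.004], [0.98, 0.2, 0.001], [0.0, 0.004, -1.0]]
wrist_force: [-1.6, -1.3, 6.4]
gripper_width: 0.0185
gripper_force: 48.9
```

Request:
servo_tool(plan=[[0, 0, 0, 0, 0, 0, 5], [0, 0, 0, 0, 0, 0, 5]])

```text
t: 15.75
position: [0.439, 0.3059, 0.0131]
orientation: [[-0.2, 0.98, 0.004], [0.98, 0.2, 0.001], [0.0, 0.004, -1.0]]
wrist_force: [-1.9, -1.5, 5.8]
gripper_width: 0.0181
gripper_force: 48.9
```

Gripped at 18 mm. I lift and look at the hold.

Request:
servo_tool(plan=[[0, 0, 0, 0, 0, -20, 5], [0, 0, 0, 0, 0, -55, 5], [0, 0, 0, 0, 0, -88, 5], [0, 0, 0, 0, 0, -92, 5], [0, 0, 0, 0, 0, -92, 5], [0, 0, 0, 0, 0, -92, 5]])

```text
t: 16.35
position: [0.4377, 0.3053, 0.1031]
orientation: [[-0.2, 0.98, 0.001], [0.98, 0.2, -0.001], [-0.001, 0.001, -1.0]]
wrist_force: [-0.2, 0.2, -2.6]
gripper_width: 0.018
gripper_force: 49.5
```

```bash
python3 g.py 633.6 -248 105 -3; python3 - <<'E'
from h import *
b=snap('scene','s7')[90:210,270:430];cv2.imwrite('pics/v7.png',cv2.resize(b,(640,480),interpolation=2))
E
```

```text
t 16.35 p [437.7 305.3 103.1] yaw 101.5 w 18.0 gf 49.456828236579895 F [-0.2  0.2 -2.6]
[0.001, -0.0, 1.824] [-581.3, 81.4, -1.4] mm 587.0 deg 105.0
```

View pics/v7.png

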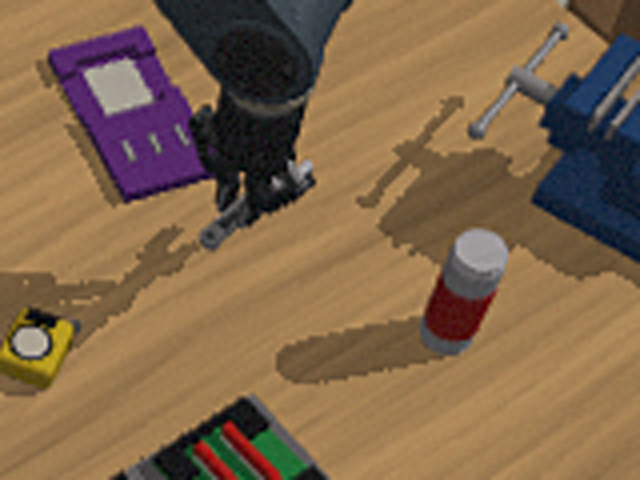

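The spanner is held level, jaws at px (300,178). I carry it to its inlay.

Request:
servo_tool(plan=[[0, 0, 0.12, -40, 6, -2, 5], [0, 0, 0.26, -83, 12, -2, 5], [0, 0, 0.4, -126, 18, -2, 5], [0, 0, 0.53, -170, 24, -2, 5], [0, 0, 0.67, -213, 30, -2, 5], [0, 0, 0.8, -256, 36, -2, 5], [0, 0, 0.94, -300, 42, -2, 5], [0, 0, 1.07, -342, 48, -2, 5], [0, 0, 1.21, -385, 54, -2, 5], [0, 0, 1.34, -428, 60, -2, 5], [0, 0, 1.48, -471, 66, -2, 5], [0, 0, 1.61, -514, 72, -2, 5]])

```text
t: 17.6
position: [0.6111, -0.1853, 0.1046]
orientation: [[0.988, 0.155, -0.0], [0.155, -0.988, 0.001], [-0.0, -0.001, -1.0]]
wrist_force: [1.0, 0.2, -1.6]
gripper_width: 0.0178
gripper_force: 49.5
```

```bash
python3 g.py 633.6 -248 105 -3
```

```text
t 17.6 p [ 611.1 -185.3  104.6] yaw 8.9 w 17.8 gf 49.461772441864014 F [ 1.   0.2 -1.6]
[-0.001, 0.0, 0.208] [12.4, 65.5, -0.4] mm 67.0 deg 12.0
```

Request:
servo_tool(plan=[[0, 0, 0.13, 8, 42, 0, 5], [0, 0, 0.208, 12.4, 65.5, 0, 5], [0, 0, 0.208, 12.4, 65.5, 0, 5], [0, 0, 0.208, 12.4, 65.5, 0, 5], [0, 0, 0.208, 12.4, 65.5, 0, 5], [0, 0, 0.208, 12.4, 65.5, 0, 5]])

```text
t: 18.2
position: [0.634, -0.2452, 0.106]
orientation: [[0.999, -0.045, 0.001], [-0.045, -0.999, 0.001], [0.001, -0.001, -1.0]]
wrist_force: [0.4, -0.1, -1.7]
gripper_width: 0.0179
gripper_force: 49.4
```

```bash
python3 g.py 634.5 -249 19 -3; python3 - <<'E'
from h import *
f=lambda i:cv2.resize(i,(600,600),interpolation=2)
b=snap('scene','s8')[210:330,170:290];cv2.imwrite('pics/v8.png',f(b))
E
```

```text
t 18.2 p [ 634.  -245.2  106. ] yaw -2.6 w 17.9 gf 49.43747520446777 F [ 0.4 -0.1 -1.7]
[-0.001, -0.001, 0.008] [0.5, 3.8, 87.0] mm 87.0 deg 0.0
```

View pics/v8.png

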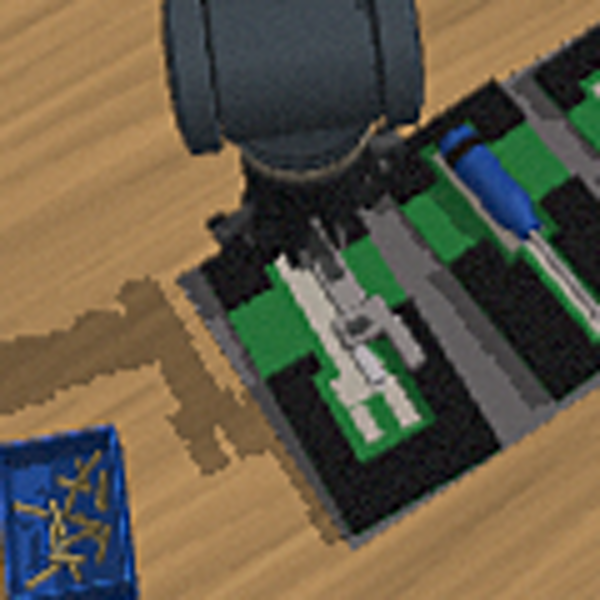

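```bash
python3 -c "
from h import *
print(ray('scene',[[249.4,284.2]],.099), ray('scene',[[170+393*.2,210+428*.2]],.005))"
```

```text
[[ 0.73366256 -0.24732206]] [[ 0.73546758 -0.25311798]]
```

Request:
servo_tool(plan=[[0, 0, 0.008, 1, 4.3, 25, 5], [0, 0, 0.008, 1, 4.3, 50, 5], [0, 0, 0.008, 1, 4.3, 70, 5], [0, 0, 0.008, 1, 4.3, 80, 5], [0, 0, 0.008, 1, 4.3, 84, 5], [0, 0, 0.008, 1, 4.3, 86, 5], [0, 0, 0.008, 1, 4.3, 88, 5], [0, 0, 0.008, 1, 4.3, 88, 5], [0, 0, 0.008, 1, 4.3, 88, 5], [0, 0, 0.008, 1, 4.3, 88, 5]])

```text
t: 19.25
position: [0.6358, -0.2507, 0.0202]
orientation: [[0.999, -0.054, 0.003], [-0.054, -0.999, -0.0], [0.003, 0.0, -1.0]]
wrist_force: [-3.3, 2.0, 5.8]
gripper_width: 0.0177
gripper_force: 50.3
```

Request:
servo_tool(plan=[[0, 0, 0, 0, 0, 0, 45], [0, 0, 0, 0, 0, 0, 45], [0, 0, 0, 0, 0, 0, 45], [0, 0, 0, 0, 0, 0, 45], [0, 0, 0, 0, 0, -20, 45], [0, 0, 0, 0, 0, -70, 45], [0, 0, 0, 0, 0, -115, 60], [0, 0, 0, 0, 0, -120, 75], [0, 0, 0, 0, 0, -120, 75], [0, 0, 0, 0, 0, -120, 75]])

```text
t: 20.25
position: [0.6343, -0.2504, 0.1368]
orientation: [[0.999, -0.054, 0.0], [-0.054, -0.999, 0.001], [0.0, -0.001, -1.0]]
wrist_force: [-0.3, -1.3, -0.7]
gripper_width: 0.0748
gripper_force: 0.0
```

```bash
python3 g.py 412.5 95 130 122.4; python3 -c "
from h import *
im=cv2.imread('pics/scene0.png');h=cv2.cvtColor(im,cv2.COLOR_BGR2HSV).astype(int)
m=((h[...,0]>20)&(h[...,0]<35)&(h[...,1]>150)|(h[...,1]<60)&(h[...,2]>150))
m[:160]=0;m[190:]=0;m[:,:265]=0;m[:,292:]=0
v,u=np.nonzero(m);print(len(u));print(rect(ray('scene',np.c_[u,v],.032)))"
```

```text
t 20.25 p [ 634.3 -250.4  136.8] yaw -3.1 w 74.8 gf 0.0 F [-0.3 -1.3 -0.7]
[-0.0, -0.001, -2.191] [-240.2, -332.8, 7.2] mm 411.0 deg 126.0
218
(array([422.6,  87.3]), 78, 59, -57.3)
```

Request:
servo_tool(plan=[[0, 0, -0.14, -15, -21, 3, 80], [0, 0, -0.28, -31, -43, 6, 80], [0, 0, -0.42, -46, -64, 6, 80], [0, 0, -0.56, -62, -85, 6, 80], [0, 0, -0.7, -77, -106, 6, 80], [0, 0, -0.84, -92, -128, 6, 80], [0, 0, -0.98, -108, -149, 6, 80], [0, 0, -1.12, -123, -170, 6, 80], [0, 0, -1.26, -139, -191, 6, 80], [0, 0, -1.4, -154, -213, 6, 80], [0, 0, -1.54, -170, -234, 6, 80], [0, 0, -1.68, -185, -256, 6, 80]])

```text
t: 21.45
position: [0.4625, 0.0158, 0.1305]
orientation: [[-0.061, 0.998, -0.001], [0.998, 0.061, 0.0], [0.0, -0.001, -1.0]]
wrist_force: [0.1, 0.5, 0.3]
gripper_width: 0.0801
gripper_force: 0.0
```

```bash
python3 g.py 412.5 95 130 122.4
```

```text
t 21.45 p [462.5  15.8 130.5] yaw 93.5 w 80.1 gf 0.0 F [0.1 0.5 0.3]
[-0.001, -0.001, -0.505] [82.1, -45.1, 0.6] mm 94.0 deg 29.0
```

Request:
servo_tool(plan=[[0, 0, -0.14, 23, -13, 0, 80], [0, 0, -0.28, 46, -25, 0, 80], [0, 0, -0.42, 68, -38, 0, 80], [0, 0, -0.505, 82, -45, 0, 80], [0, 0, -0.505, 82, -45, 0, 80], [0, 0, -0.505, 82, -45, 0, 80], [0, 0, -0.505, 82, -45, 0, 80]])

```text
t: 22.15
position: [0.4149, 0.0938, 0.1314]
orientation: [[-0.529, 0.849, 0.001], [0.849, 0.529, -0.0], [-0.001, 0.001, -1.0]]
wrist_force: [0.0, 0.7, -0.2]
gripper_width: 0.0801
gripper_force: 0.0
```

```bash
python3 g.py 412.5 95 13 122.4; python3 - <<'E'
from h import *
f=lambda i:cv2.resize(i,(400,400),interpolation=2)
a=snap('top','t9')[85:175,265:355];b=snap('scene','s9')[100:210,220:330];cv2.imwrite('pics/v9.png',np.hstack([f(a),f(b)]))
E
```

```text
t 22.15 p [414.9  93.8 131.4] yaw 121.9 w 80.1 gf 0.0 F [ 0.   0.7 -0.2]
[0.001, 0.001, -0.008] [2.3, -1.5, 118.4] mm 118.0 deg 0.0
```

View pics/v9.png

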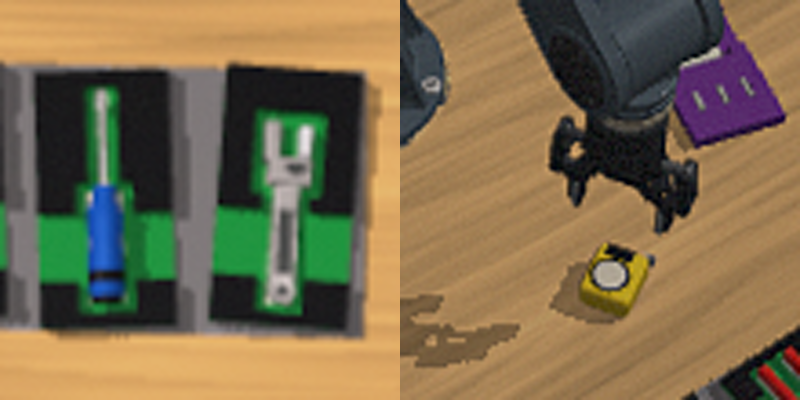

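The spanner lies in its pocket (left half, px (285,215)). The gripper straddles the tape measure, whose hook is on an end face, clear of the fingers.

Request:
servo_tool(plan=[[0, 0, -0.008, 2.3, -1.5, 40, 80], [0, 0, -0.008, 2.3, -1.5, 75, 80], [0, 0, -0.008, 2.3, -1.5, 95, 80], [0, 0, -0.008, 2.3, -1.5, 108, 80], [0, 0, -0.008, 2.3, -1.5, 115, 80], [0, 0, -0.008, 2.3, -1.5, 118, 80], [0, 0, -0.008, 2.3, -1.5, 118, 80], [0, 0, -0.008, 2.3, -1.5, 118, 35], [0, 0, -0.008, 2.3, -1.5, 118, 35], [0, 0, -0.008, 2.3, -1.5, 118, 35], [0, 0, -0.008, 2.3, -1.5, 118, 35], [0, 0, -0.008, 2.3, -1.5, 118, 35]], newtons=50)

```text
t: 23.45
position: [0.4129, 0.0956, 0.0147]
orientation: [[-0.538, 0.843, 0.003], [0.843, 0.538, 0.0], [-0.002, 0.003, -1.0]]
wrist_force: [-0.4, -1.1, 8.1]
gripper_width: 0.055
gripper_force: 52.6
```

Request:
servo_tool(plan=[[0, 0, 0, 0, 0, 0, 35], [0, 0, 0, 0, 0, 0, 35]])

```text
t: 23.65
position: [0.4129, 0.0956, 0.0147]
orientation: [[-0.538, 0.843, 0.003], [0.843, 0.538, 0.0], [-0.002, 0.003, -1.0]]
wrist_force: [-1.3, -0.9, 6.8]
gripper_width: 0.0552
gripper_force: 52.6
```

Request:
servo_tool(plan=[[0, 0, 0, 0, 0, -20, 35], [0, 0, 0, 0, 0, -55, 35], [0, 0, 0, 0, 0, -88, 35], [0, 0, 0, 0, 0, -92, 35], [0, 0, 0, 0, 0, -92, 35], [0, 0, 0, 0, 0, -92, 35]])

```text
t: 24.25
position: [0.4117, 0.0955, 0.1051]
orientation: [[-0.538, 0.843, 0.001], [0.843, 0.538, -0.0], [-0.0, 0.001, -1.0]]
wrist_force: [-0.2, -0.0, -3.1]
gripper_width: 0.0547
gripper_force: 55.2
```

```bash
python3 g.py 635 30.3 105 182.8
```

```text
t 24.25 p [411.7  95.5 105.1] yaw 122.5 w 54.7 gf 55.196340680122375 F [-0.2 -0.  -3.1]
[0.0, 0.001, -1.052] [-175.1, 153.2, 0.2] mm 233.0 deg 60.0
```

Request:
servo_tool(plan=[[0, 0, -0.13, -22, 19, 0, 35], [0, 0, -0.26, -44, 38, 0, 35], [0, 0, -0.39, -66, 57, 0, 35], [0, 0, -0.52, -88, 76, 0, 35], [0, 0, -0.65, -110, 96, 0, 35], [0, 0, -0.78, -131, 115, 0, 35], [0, 0, -0.91, -153, 134, 0, 35], [0, 0, -1.052, -175, 153, 0, 35], [0, 0, -1.052, -175, 153, 0, 35], [0, 0, -1.052, -175, 153, 0, 35], [0, 0, -1.052, -175, 153, 0, 35], [0, 0, -1.052, -175, 153, 0, 35]])

```text
t: 25.45
position: [0.6345, 0.0306, 0.1058]
orientation: [[-0.999, -0.049, 0.001], [-0.049, 0.999, 0.0], [-0.001, 0.0, -1.0]]
wrist_force: [-0.1, -0.6, -1.4]
gripper_width: 0.0547
gripper_force: 55.0
```

```bash
python3 g.py 635 30.3 20 182.8;  python3 - <<'E'
from h import *
f=lambda i:cv2.resize(i,(600,600),interpolation=2)
im=snap('scene','s10');b=im[170:270,240:340];cv2.imwrite('pics/v10.png',f(b))
h=cv2.cvtColor(im,cv2.COLOR_BGR2HSV).astype(int);m=((h[...,0]>20)&(h[...,0]<35)&(h[...,1]>150));m[:150]=0;m[270:]=0;m[:,:240]=0;m[:,350:]=0
E
```

```text
t 25.45 p [634.5  30.6 105.8] yaw -177.2 w 54.7 gf 55.036489963531494 F [-0.1 -0.6 -1.4]
[0.0, 0.001, -0.0] [-0.4, -0.4, 85.8] mm 86.0 deg 0.0
```

View pics/v10.png

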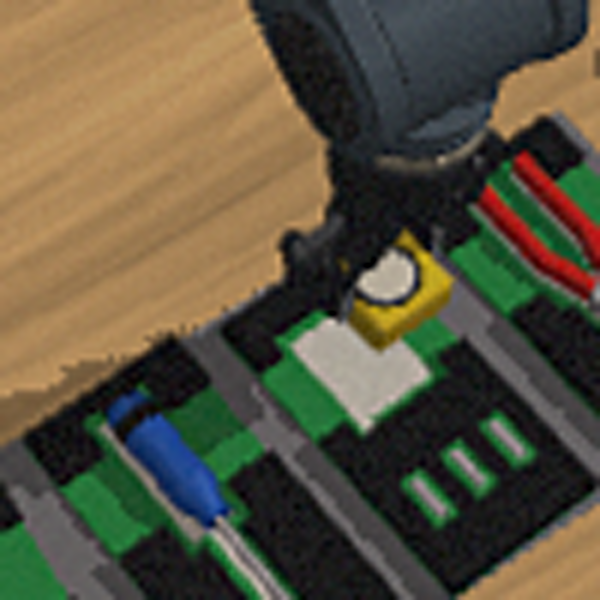

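```bash
python3 -c "
from h import *
w=ray('scene',[[240+382/6,170+348/6],[240+452/6,170+290/6]],.091);print(w,w.mean(0))"
```

```text
[[0.66970792 0.01193   ]
 [0.66255806 0.06690465]] [0.66613299 0.03941733]
```

```bash
python3 -c "
from h import *
im=cv2.imread('pics/s10.png');c=im[195:240,285:330];cv2.imwrite('pics/v11.png',cv2.resize(c,(600,600),interpolation=cv2.INTER_NEAREST))
print(ray('scene',[[240+390/6,170+276/6]],.123))
cm=manip.camera_model('scene')
def proj(p):
    q=cm['rotation'].T@(np.array(p)-cm['origin']);return np.array([cm['fx']*q[0]/q[2]+cm['cx'],cm['fy']*q[1]/q[2]+cm['cy']])
R=np.array([[-.999,.049],[-.049,-.999]])
for z in(.091,.123):
  for a,b in((-33,-28),(-33,28),(33,28),(33,-28)):
    xy=np.array([.6345,.0306])+R@np.array([a,b])/1000
    print(z,a,b,(xy*1000).round(),((proj([*xy,z])-[285,195])*600/45).round())
"
```

```text
[[0.64812453 0.03013363]]
0.091 -33 -28 [666.  60.] [392. 334.]
0.091 -33 28 [669.   4.] [222. 453.]
0.091 33 28 [603.   1.] [ 56. 267.]
0.091 33 -28 [600.  57.] [224. 153.]
0.123 -33 -28 [666.  60.] [407. 273.]
0.123 -33 28 [669.   4.] [234. 393.]
0.123 33 28 [603.   1.] [ 64. 205.]
0.123 33 -28 [600.  57.] [236.  90.]
```

View pics/v11.png

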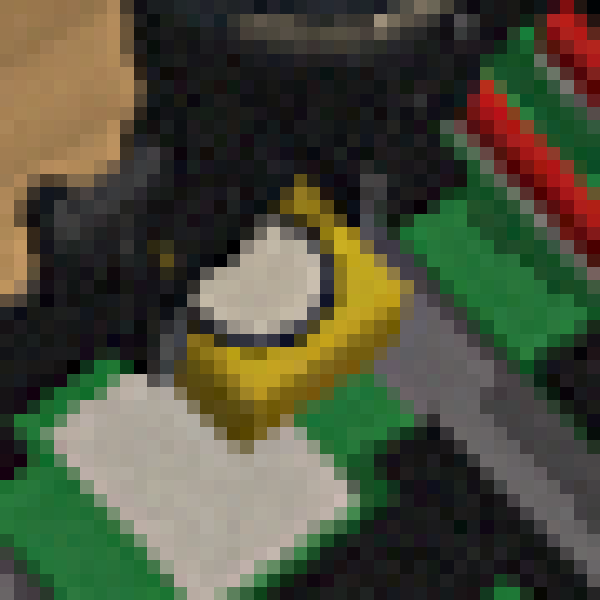

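Projected case corners agree with the picture to about a pixel, so the hold is good. I set it down.

Request:
servo_tool(plan=[[0, 0, 0, -0.5, -0.4, 25, 35], [0, 0, 0, -0.5, -0.4, 50, 35], [0, 0, 0, -0.5, -0.4, 70, 35], [0, 0, 0, -0.5, -0.4, 80, 35], [0, 0, 0, -0.5, -0.4, 84, 35], [0, 0, 0, -0.5, -0.4, 86, 35], [0, 0, 0, -0.5, -0.4, 87.5, 35], [0, 0, 0, -0.5, -0.4, 87.5, 35], [0, 0, 0, -0.5, -0.4, 87.5, 35], [0, 0, 0, -0.5, -0.4, 87.5, 35]])

```text
t: 26.5
position: [0.6365, 0.0301, 0.0218]
orientation: [[-0.999, -0.049, 0.003], [-0.049, 0.999, 0.0], [-0.003, 0.0, -1.0]]
wrist_force: [-10.9, -0.0, 17.0]
gripper_width: 0.0548
gripper_force: 57.4
```

Request:
servo_tool(plan=[[0, 0, 0, 0, 0, 0, 72], [0, 0, 0, 0, 0, 0, 72], [0, 0, 0, 0, 0, 0, 72], [0, 0, 0, 0, 0, 0, 72], [0, 0, 0, 0, 0, -20, 72], [0, 0, 0, 0, 0, -60, 72], [0, 0, 0, 0, 0, -110, 72], [0, 0, 0, 0, 0, -150, 72], [0, 0, 0, 0, 0, -150, 72], [0, 0, 0, 0, 0, -150, 72]])

```text
t: 27.5
position: [0.636, 0.0299, 0.1694]
orientation: [[-0.999, -0.049, 0.003], [-0.049, 0.999, 0.0], [-0.003, -0.0, -1.0]]
wrist_force: [0.4, -0.4, -0.3]
gripper_width: 0.0722
gripper_force: 0.0
```

Request:
servo_tool(plan=[[0, 0, 0, 45, 0, 0, 72], [0, 0, 0, 90, 0, 0, 72], [0, 0, 0, 135, 0, 0, 72], [0, 0, 0, 180, 0, 0, 72], [0, 0, 0, 220, 0, 0, 72], [0, 0, 0, 220, 0, 0, 72], [0, 0, 0, 220, 0, 0, 72], [0, 0, 0, 220, 0, 0, 72]])

```text
t: 28.3
position: [0.4167, 0.0191, 0.168]
orientation: [[-0.999, -0.049, 0.002], [-0.049, 0.999, 0.0], [-0.002, 0.0, -1.0]]
wrist_force: [0.6, -0.6, -0.7]
gripper_width: 0.0719
gripper_force: 0.0
```

```bash
python3 - <<'E'
from h import *
a=snap('top','t11')[85:175,120:420];b=snap('scene','s11')[120:340,150:410]
a=cv2.resize(a,(800,240),interpolation=2);b=cv2.resize(b,(400,340),interpolation=2)
c=np.zeros((580,800,3),np.uint8);c[:240]=a;c[240:,:400]=b;cv2.imwrite('pics/v12.png',c)
E
```

```text
(no output)
```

View pics/v12.png

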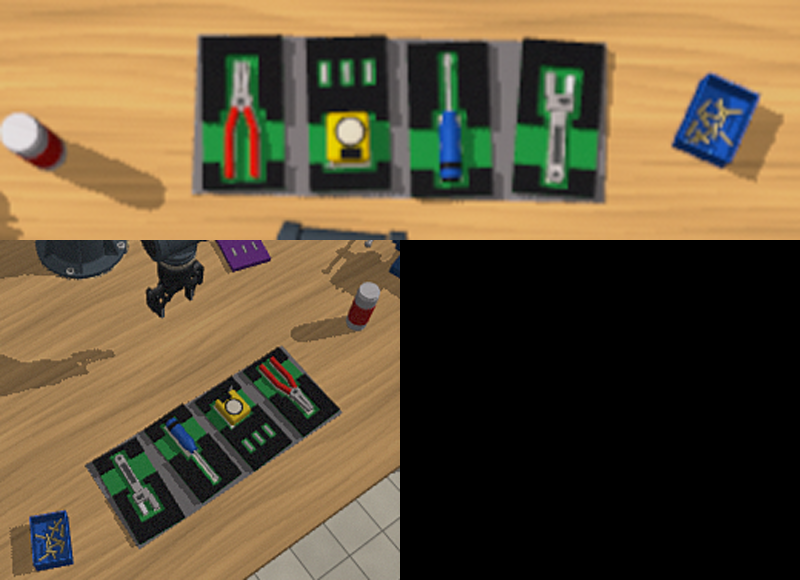

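All four tools are in their pockets in the picture. The tape met 17 N when set down, so I check that it is not resting on a pocket edge.

```bash
python3 - <<'E'
from h import *
from scipy.spatial.transform import Rotation
for cam,f,box in(('top','t11',(232,270,94,165)),('scene','s11',(280,325,190,260))):
    im=cv2.imread(f'pics/{f}.png');h=cv2.cvtColor(im,cv2.COLOR_BGR2HSV).astype(int)
    m=((h[...,0]>20)&(h[...,0]<35)&(h[...,1]>120)&(h[...,2]>60));x0,x1,y0,y1=box;q=np.zeros_like(m);q[y0:y1,x0:x1]=m[y0:y1,x0:x1]
    v,u=np.nonzero(q);print(cam,len(u),rect(ray(cam,np.c_[u,v],.037)))
    if cam=='top':continue
    cv2.imwrite('pics/v13.png',cv2.resize(im[195:250,275:330],(600,600),interpolation=0))
cm=manip.camera_model('scene')
for z in(.015,.037):
  for a,b in((33,-28),(33,28),(-33,28),(-33,-28)):
    c,s=np.cos(.05),np.sin(.05);p=np.array([.636+c*a/1000-s*b/1000,.030+s*a/1000+c*b/1000,z]);q=cm['rotation'].T@(p-cm['origin'])
    print(z,a,b,((np.array([cm['fx']*q[0]/q[2]+cm['cx'],cm['fy']*q[1]/q[2]+cm['cy']])-[275,195])*600/55).round())
E
```

```text
top 186 (array([636.7,  30.6]), 69, 56, 6.0)
scene 192 (array([643.6,  25.4]), 70, 62, 3.0)
0.015 33 -28 [271. 483.]
0.015 33 28 [404. 389.]
0.015 -33 28 [273. 245.]
0.015 -33 -28 [141. 336.]
0.037 33 -28 [277. 453.]
0.037 33 28 [412. 358.]
0.037 -33 28 [279. 213.]
0.037 -33 -28 [145. 304.]
```

View pics/v13.png

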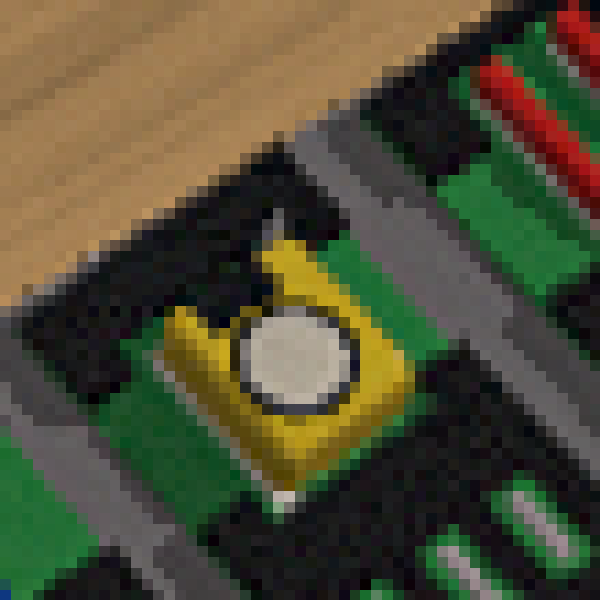

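The case corners show the tape flat and inside its pocket, with a green margin in front. Can, tub and decoys are untouched, so I hand in.

```bash
python3 -c "
from plant import manip
print(manip.finish_job())"
```

```text
the job is handed in; nothing more can be done
None
```

The job is handed in after about 28 s of robot time: the screwdriver, pliers, spanner and tape measure were put back in that order, and the last pictures show each in its own inlay over its shadow, heads the right way, with the spray can and screw tub where they stood.

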